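Isolate the air, clear the catch tray, restore the air

TASK

The facing machine has finished a batch and one of the four air cocks on the manifold still stands open. Turn that cock fully shut without touching the other three, and only then move every rubbing stone from the machine's catch tray into the tote, all lying flat in one layer with none on top of another; leave the rough stone offcut in the tray. Handle stones only while the cock is shut; when all are in the tote, turn the same cock fully open again.

Things in the scene. Friction and masses are not known exactly. Their poses are not given: they have to be found in the camera images.
- tray_floor (a point): Centre of the catch tray's inner floor, 5 mm above the bench. The tray is an open steel tray, inside 250 mm along this point's x by 280 mm along its y, walls 5 mm thick, rim 35 mm above the bench. x points to the machine behind it (fixed to the tray): a low chute over and behind the tray's far wall, up to 90 mm high, reaches 5 mm in over that wall; the grey housing, 230 mm wide and 150 mm high with a motor on top to 212 mm, begins 172 mm beyond this point. Fixed.
- tote_in (a point): Centre of the inner floor of the tote, 11 mm above the bench. The tote is an open grey plastic box, inside 265 mm along this point's x by 235 mm along its y, walls 5 mm thick, rim 51 mm above the bench. Fixed; z is up.
- cock_a (a joint): Angle of cock a's handle, rad. 0 = fully shut (a stop), the bar in line with the row of cocks; 1.5 = fully open (a stop), the bar across the row. Opening turns counter-clockwise seen from above, shutting clockwise. Stays where left; about 0.06 N m of friction. This is the cock that stands open at the start (1.25 to 1.5).
- cock_a_grip (a point): Point on the axis of cock a, inside its handle, 90 mm above the bench: the height to grip. The handle is an upright black bar 12 mm thick (along this point's y), 48 mm long (along its x), its top 9 mm above this point and its underside 17 mm below; these axes turn with the handle. The four cocks (brass bodies 38 mm across under the bars) stand in one row, 68 mm apart, in any order, on an aluminium manifold block 56 mm wide, 290 mm long, 50 mm high.
- cock_b (a joint): Angle of cock b's handle, rad. 0 = fully shut (a stop), the bar in line with the row of cocks; 1.5 = fully open (a stop), the bar across the row. Opening turns counter-clockwise seen from above, shutting clockwise. Stays where left; about 0.06 N m of friction. Shut at the start; to stay shut and untouched.
- cock_b_grip (a point): Point on the axis of cock b, inside its handle, 90 mm above the bench: the height to grip. The handle is an upright black bar 12 mm thick (along this point's y), 48 mm long (along its x), its top 9 mm above this point and its underside 17 mm below; these axes turn with the handle. The four cocks (brass bodies 38 mm across under the bars) stand in one row, 68 mm apart, in any order, on an aluminium manifold block 56 mm wide, 290 mm long, 50 mm high.
- cock_c (a joint): Angle of cock c's handle, rad. 0 = fully shut (a stop), the bar in line with the row of cocks; 1.5 = fully open (a stop), the bar across the row. Opening turns counter-clockwise seen from above, shutting clockwise. Stays where left; about 0.06 N m of friction. Shut at the start; to stay shut and untouched.
- cock_c_grip (a point): Point on the axis of cock c, inside its handle, 90 mm above the bench: the height to grip. The handle is an upright black bar 12 mm thick (along this point's y), 48 mm long (along its x), its top 9 mm above this point and its underside 17 mm below; these axes turn with the handle. The four cocks (brass bodies 38 mm across under the bars) stand in one row, 68 mm apart, in any order, on an aluminium manifold block 56 mm wide, 290 mm long, 50 mm high.
- cock_d (a joint): Angle of cock d's handle, rad. 0 = fully shut (a stop), the bar in line with the row of cocks; 1.5 = fully open (a stop), the bar across the row. Opening turns counter-clockwise seen from above, shutting clockwise. Stays where left; about 0.06 N m of friction. Shut at the start; to stay shut and untouched.
- cock_d_grip (a point): Point on the axis of cock d, inside its handle, 90 mm above the bench: the height to grip. The handle is an upright black bar 12 mm thick (along this point's y), 48 mm long (along its x), its top 9 mm above this point and its underside 17 mm below; these axes turn with the handle. The four cocks (brass bodies 38 mm across under the bars) stand in one row, 68 mm apart, in any order, on an aluminium manifold block 56 mm wide, 290 mm long, 50 mm high.
- stone_0_mid (a point): Centre of a rubbing stone (reddish-brown block with worn edges), 45 mm along this point's x, 100 mm along its y, 26 mm high along its z; about 0.27 kg. It starts flat in the catch tray, its length roughly along the tray's x. Four or five such stones are present, alike in all (None if absent).
- stone_1_mid (a point): Centre of a rubbing stone (reddish-brown block with worn edges), 45 mm along this point's x, 100 mm along its y, 26 mm high along its z; about 0.27 kg. It starts flat in the catch tray, its length roughly along the tray's x. Four or five such stones are present, alike in all (None if absent).
- stone_2_mid (a point): Centre of a rubbing stone (reddish-brown block with worn edges), 45 mm along this point's x, 100 mm along its y, 26 mm high along its z; about 0.27 kg. It starts flat in the catch tray, its length roughly along the tray's x. Four or five such stones are present, alike in all (None if absent).
- stone_3_mid (a point): Centre of a rubbing stone (reddish-brown block with worn edges), 45 mm along this point's x, 100 mm along its y, 26 mm high along its z; about 0.27 kg. It starts flat in the catch tray, its length roughly along the tray's x. Four or five such stones are present, alike in all (None if absent).
- stone_4_mid (a point): Centre of a rubbing stone (reddish-brown block with worn edges), 45 mm along this point's x, 100 mm along its y, 26 mm high along its z; about 0.27 kg. It starts flat in the catch tray, its length roughly along the tray's x. Four or five such stones are present, alike in all (None if absent).
- offcut_mid (a point): Centre of a rough grey stone offcut, 40 x 52 x 26 mm, lying in the catch tray among the stones; it stays in the tray.

How it is judged:
By the outcome, as a careful person would: the job done as asked, in the order asked, and still so for the second after the job is handed in, with the robot touching nothing.
Of stone_0, stone_1, stone_2, stone_3, stone_4 only 4 to 5 are there at a start; the rules pass over those that are not, and their reading is None.
At some moment in a run one of stone_0, stone_1, stone_2, stone_3, stone_4 may be knocked a few centimetres aside while the robot is not near it.
Once in a run the grip may slacken for a moment while it holds something.
It also fails if it takes over 210 s, if anything falls off the work surface, if the arm or the gripper's body presses on something with over 40 N, if the wrist force passes 120 N, or if a joint passes its speed limit or range.

ROBOT

A 6-joint arm with a two-finger parallel gripper is mounted at the origin on a cart in front of the work surface, level with it; the furniture and walls round the work are solid. World frame = base frame: x ahead of the robot, y to its left, z up, the work surface at z = 0. Lengths are in m, angles in rad, forces in N, time in s.
With the tool pointing down it reaches from about 0.375 to 0.975 m from the base axis. Payload 3.8 kg.
Tool frame: the origin (TCP) lies midway between the tips of the shut fingers; the grasp point (between the pads) lies 19 mm behind it; z points along the fingers, y is the line along which they close (so a half turn about z gives the same grasp; the last joint's range is limited). The gripper opens to 88 mm and grips with 3 to 60 N. Pads are 18 mm wide; open, the fingers measure 123 mm over their backs; the gripper's body (75 mm by 187 mm) begins 45 mm behind the grasp point.
Start: joints at [-1.342, 0.264, 1.604, -0, 1.274, -0.037], TCP at [0.177, -0.651, 0.239] pointing down, gripper open.
Joint ranges: [-2.63, 2.63], [-0.94, 2.18], [0.31, 2.57], [-1.31, 4.45], [0, 2.66], [-2.55, 2.55]. Speed limits (rad/s): [2.57, 2.57, 3.14, 3.14, 3.14, 3.14].

INTERFACE

Orientations are given as a rotation vector (axis times angle).
In Python, from cell import manip, inverse_kinematics, cams, order gives the robot as it stands. Calls block until the motion is done:
- manip.move_pose(position, orientation): joint-space move of the TCP to a pose.
- manip.move_linear(position, rate=0.15, rot=None): straight line of the TCP; rot=None keeps the orientation; rate is the mean speed in m/s.
- manip.set_joints(angles): joint-space move.
- manip.set_gripper(opening, force=None): finger opening in m; force is the grip in N (None keeps the last); returns when the fingers have stopped.
- manip.dwell(seconds).
- inverse_kinematics(position, orientation): joint angles nearest the present ones, or None.
- manip.state(): the state.
- cams.capture(name): name is "scene" or "top" or "wrist"; returns a dict with "image" (480x640x3 uint8, blue, green, red), "z_map" (480x640 float32, m along the optical axis (not along the pixel's ray), 0 where there is no reading), "intrinsics" (3x3 intrinsics, pixels), "position" and "orientation" of the camera in the world; the wrist camera has in their place "T_tool_cam" (4x4, takes a point from camera to tool coordinates, whose origin is the TCP and whose axes are the flange's). Camera axes: x right, y down, z forward; pixel columns grow to the right and rows downward; lengths in m; the calibration is good to about 2 mm. A picture is of the moment at which its call begins: read the wrist's pose just before it.
A pose or a line that the arm cannot do raises manip.IKError and nothing moves.
- order.close_job(): hands the job in; it is judged then, once.
The state is a dict: "clock": time; "joint_pos": joint angles; "joint_velocities": joint speeds; "tau": joint torques, N m; "tool_pos": TCP position; "tcp_rot": TCP orientation; "contact_force": force on the tool from outside, world axes, zero at the start; "moment": the same for the moment, N m; "gripper_width": finger opening in m; "grasp_force": force on a finger pad.
Only numpy, scipy, OpenCV 4.12 (cv2) and the standard library are available. Lean on these libraries where they do the work, as an engineer would, in place of code of your own. Each camera call takes 0.05 s, during which the arm holds its last target. There are 200 camera calls.

## Working session

There is one attempt and no reset: what is moved stays moved. The work goes in short steps, each a Python script; the robot and the scene stay as the last script left them, time stands still between calls to the robot, and variables do not carry over. Pictures are saved under pics/ and viewed, at most 14 in all, crops included, and the job is handed in when it is done.

```bash
mkdir -p pics; ls
python3 - <<'E'
from cell import manip, cams
import cv2, numpy as np
s=manip.state(); print(s['clock'],s['tool_pos'],s['tcp_rot'],s['gripper_width'])
for n in ['top','scene']:
    c=cams.capture(n); cv2.imwrite(f'pics/{n}0.png',c['image']); np.savez(f'{n}0.npz',**c)
    print(n,c['intrinsics'],c['position'],c['orientation'])
print(cams.capture('wrist')['T_tool_cam'])
E
```

```text
pics
0.0 [ 0.17715245 -0.65061191  0.23742649] [-3.11173405e+00 -4.15995653e-01  3.25290583e-04] 0.0882258715688863
top [[598.65277919   0.         317.40278907]
 [  0.         598.65277919 239.82231027]
 [  0.           0.           1.        ]] [ 0.33063879 -0.01048376  1.32567629] [-2.13011683  2.16214146 -0.15056915]
scene [[464.79811932   0.         324.07562482]
 [  0.         464.79811932 237.62326321]
 [  0.           0.           1.        ]] [-0.28586989 -0.62141556  0.6581179 ] [-1.92752591  0.92212924 -0.53410827]
[[ 5.48057954e-04 -9.46038360e-01 -3.24054195e-01  8.52176260e-02]
 [ 9.99999794e-01  6.26575556e-04 -1.37960474e-04 -1.23430791e-03]
 [ 3.33560338e-04 -3.24054052e-01  9.46038509e-01 -1.46126779e-01]
 [ 0.00000000e+00  0.00000000e+00  0.00000000e+00  1.00000000e+00]]
```

View pics/top0.png

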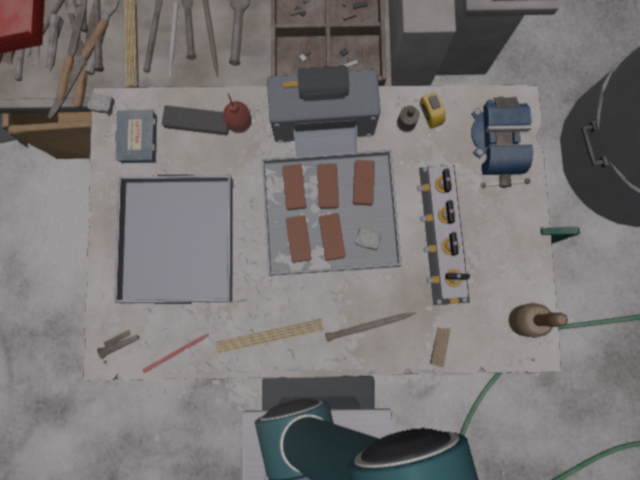

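View pics/scene0.png

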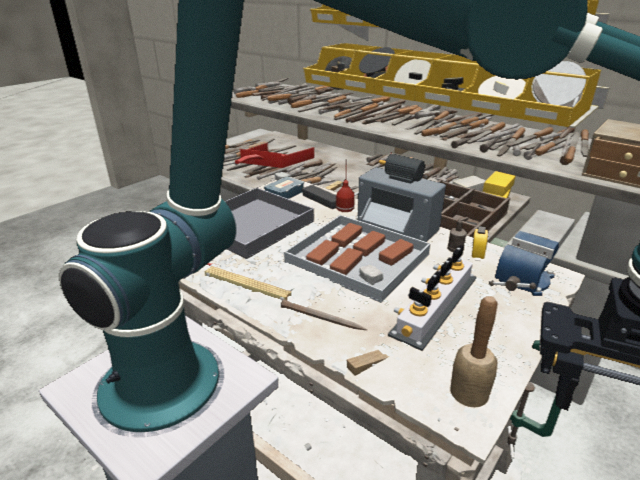

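Top view: tote centred near (175,240), tray near (331,214) with five stones, offcut at (368,238). The manifold is on the right, and the open cock is the nearest one at (455,278), its bar lying across the row.

```bash
cat > h.py <<'E'
from cell import manip, cams, inverse_kinematics, order
import cv2, numpy as np
from scipy.spatial.transform import Rotation as R
def pose_T(p,r):
    T=np.eye(4);T[:3,:3]=R.from_rotvec(r).as_matrix();T[:3,3]=p;return T
def rot(psi): # tool down, tool x at world angle psi (rad)
    return np.pi*np.array([np.cos(psi/2),np.sin(psi/2),0])
def grab(name,save=None):
    s=manip.state(); c=cams.capture(name)
    if name=='wrist': T=pose_T(s['tool_pos'],s['tcp_rot'])@c['T_tool_cam']
    else: T=pose_T(c['position'],c['orientation'])
    if save: cv2.imwrite(save,c['image'])
    return c['image'],c['z_map'],c['intrinsics'],T
def ray(px,z,K,T):
    px=np.atleast_2d(px).astype(float)
    d=np.c_[px,np.ones(len(px))]@np.linalg.inv(K).T@T[:3,:3].T
    return T[:3,3]+d*((z-T[2,3])/d[:,2])[:,None]
def proj(P,K,T):
    q=(np.atleast_2d(P)-T[:3,3])@T[:3,:3]@K.T
    return q[:,:2]/q[:,2:]
def boxes(mask,z,K,T,amin=80):
    """rotated rect of every blob on plane z: x,y,angle of long axis(rad, in (-pi/2,pi/2]),long,short"""
    out=[]
    for c in cv2.findContours(mask.astype(np.uint8),cv2.RETR_EXTERNAL,cv2.CHAIN_APPROX_NONE)[0]:
        if cv2.contourArea(c)<amin: continue
        P=ray(c[:,0],z,K,T)[:,:2]
        (x,y),(w,h),a=cv2.minAreaRect((P*1000).astype(np.float32))
        if w<h: w,h,a=h,w,a+90
        a=(np.deg2rad(a)+np.pi/2)%np.pi-np.pi/2
        out.append([x/1e3,y/1e3,a,w/1e3,h/1e3])
    return np.array(out)
def redmask(im):
    hsv=cv2.cvtColor(im,cv2.COLOR_BGR2HSV)
    m=((hsv[...,0]<14)|(hsv[...,0]>172))&(hsv[...,1]>90)&(hsv[...,2]>40)
    return cv2.morphologyEx(m.astype(np.uint8),cv2.MORPH_OPEN,np.ones((3,3)))
E
python3 - <<'E'
from h import *
np.set_printoptions(precision=4,suppress=True)
im,z,K,T=grab('top'); print(T[:3,:3])
print('stones\n',boxes(redmask(im),.031,K,T,200))
# tote corners inner rim from picture, tray
v,u=np.mgrid[:480,:640]
P=np.c_[(np.c_[u.ravel(),v.ravel(),np.ones(u.size)]@np.linalg.inv(K).T)*z.ravel()[:,None]]@T[:3,:3].T+T[:3,3]
P=P.reshape(480,640,3);np.save('P.npy',P)
for n,(u,v) in dict(tote=(175,240),tray=(350,265),bench=(250,200),cock=(455,278),stone=(293,186),block=(436,262)).items(): print(n,P[v,u])
# rims by height
h=P[...,2]
for n,(u0,u1,v0,v1),lo,hi,zr in [('tote',(95,255,160,320),.035,.065,.051),('tray',(250,410,140,290),.026,.045,.035)]:
    m=np.zeros(h.shape,bool);m[v0:v1,u0:u1]=((h>lo)&(h<hi))[v0:v1,u0:u1]
    print(n,boxes(m,zr,K,T,30))
m=np.zeros(h.shape,bool);m[150:310,410:480]=((h>.08)&(h<.115))[150:310,410:480]
print('handles by depth\n',boxes(m,.099,K,T,20))
g=cv2.cvtColor(im,cv2.COLOR_BGR2HSV)[...,2]
m2=np.zeros(h.shape,bool);m2[150:310,430:480]=(g<45)[150:310,430:480]
print('dark\n',boxes(m2,.099,K,T,20))
cv2.imwrite('pics/c.png',cv2.resize(im[150:310,400:500],None,fx=4,fy=3.7,interpolation=cv2.INTER_CUBIC))
cv2.imwrite('pics/d.png',np.hstack([cv2.resize(im[130:320,90:420],None,fx=2.4,fy=2.4)]))
E
```

```text
[[-0.0147 -0.9897  0.1422]
 [-0.9999  0.015   0.0015]
 [-0.0037 -0.1422 -0.9898]]
stones
 [[ 0.5204  0.0336  0.1323  0.0923  0.0386]
 [ 0.524  -0.0397  0.139   0.0939  0.0391]
 [ 0.6369  0.0425  0.0932  0.0926  0.038 ]
 [ 0.638  -0.0322  0.0367  0.0945  0.0388]
 [ 0.6446 -0.1122 -0.0698  0.0947  0.0399]
 [ 0.8048  0.1719  0.0018  0.0589  0.0564]
 [ 1.0283  0.6668  0.0607  0.131   0.0998]]
tote [0.5242 0.3082 0.0089]
tray [ 0.4628 -0.0797  0.0062]
bench [0.6126 0.1416 0.0078]
cock [ 0.4238 -0.2903  0.0951]
stone [0.6376 0.0437 0.0318]
block [ 0.4642 -0.2655  0.0301]
tote [[ 0.5235  0.3014 -0.0022  0.2819  0.2477]]
tray [[ 0.5828 -0.0374 -1.5143  0.2899  0.2663]]
handles by depth
 [[ 0.4266 -0.2937  1.5558  0.0494  0.0144]
 [ 0.4953 -0.2899  0.062   0.0479  0.0155]
 [ 0.5623 -0.2857  0.0529  0.0491  0.0158]
 [ 0.6299 -0.2811  0.062   0.0514  0.0165]]
dark
 [[ 0.4927 -0.2853  0.2234  0.0401  0.0089]
 [ 0.5603 -0.2845  0.0772  0.0407  0.0109]
 [ 0.627  -0.277   0.221   0.043   0.0096]]
```

View pics/c.png

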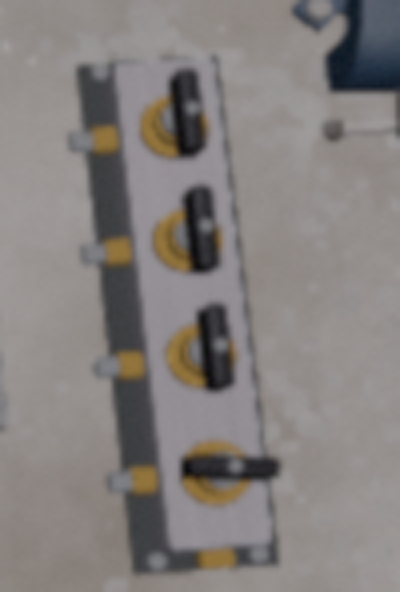

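The crop shows three bars in line with the row and the nearest one across it. All of them agree with the depth boxes: 68 mm spacing, row angle about 0.062 rad. I'll move over cock a, going high past the mallet.

Run:
```python
from h import *
np.set_printoptions(precision=4,suppress=True)
P=np.load('P.npy'); print('mallet top',P[290:340,500:570,2].max())
p=manip.state()['tool_pos']
manip.move_linear([p[0],p[1],.36],rate=.3)
manip.set_gripper(.030,20)
manip.move_pose([.4266,-.2937,.36],rot(1.556))
manip.move_linear([.4266,-.2937,.20],rate=.2)
im,z,K,T=grab('wrist','pics/w1.png')
d=np.c_[np.stack(np.meshgrid(range(640),range(480)),-1).reshape(-1,2),np.ones(640*480)]@np.linalg.inv(K).T*z.ravel()[:,None]
Q=(d@T[:3,:3].T+T[:3,3]).reshape(480,640,3)
m=(Q[...,2]>.088)&(Q[...,2]<.108)&(z>0)
print(boxes(m,.099,K,T,200)); print(np.median(Q[...,2][m]))
print(proj([[.4266,-.2937,.099]],K,T), manip.state()['tool_pos'],manip.state()['clock'])
```

```text
mallet top 1.3256762926661851
[[ 0.6455 -0.3914 -1.3384  0.0602  0.0159]
 [ 0.4937 -0.2872  0.0633  0.0482  0.0145]
 [ 0.56   -0.283   0.0606  0.0511  0.0147]
 [ 0.6138 -0.2797  0.0592  0.0288  0.0144]
 [ 0.4275 -0.2918  1.5207  0.0492  0.0118]]
0.0982587222280008
[[323.1339 237.8329]] [ 0.4275 -0.2946  0.2017] 4.3167
```

View pics/w1.png

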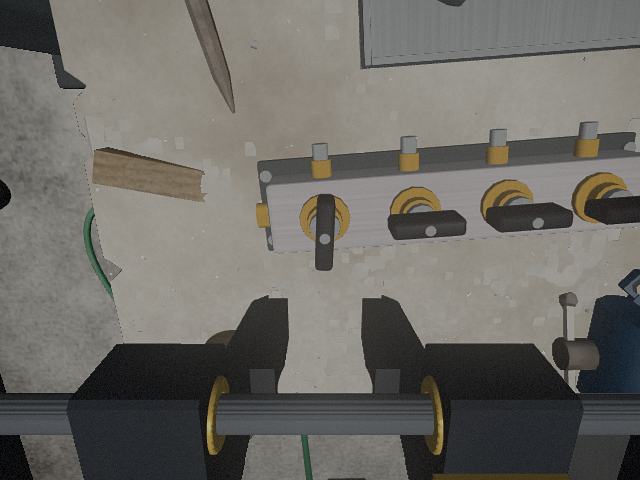

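Wrist view: the open bar is centred at (325,232), across the row, between the open fingers' line, with the next bar at (428,224). Measured centre (0.4275,-0.292), angle 1.52. Now grip and shut it.

```bash
cat >> h.py <<'E'
CX,CY,CZ,ROW=.4275,-.2918,.074,.062
def turn(a0,a1,n=12):
    for a in np.linspace(a0,a1,n+1)[1:]: manip.move_pose([CX,CY,CZ],rot(a))
def handles():
    im,z,K,T=grab('wrist')
    d=np.c_[np.stack(np.meshgrid(range(640),range(480)),-1).reshape(-1,2),np.ones(640*480)]@np.linalg.inv(K).T*z.ravel()[:,None]
    Q=(d@T[:3,:3].T+T[:3,3])
    m=((Q[:,2]>.088)&(Q[:,2]<.108)&(abs(Q[:,1]+.287)<.05)&(z.ravel()>0)).reshape(480,640)
    return boxes(m,.099,K,T,200)
def st():
    s=manip.state(); return s['clock'],s['gripper_width'],s['grasp_force'],s['contact_force'],s['moment'][2]
E
python3 - <<'E'
from h import *
np.set_printoptions(precision=4,suppress=True)
manip.move_pose([CX,CY,.15],rot(1.52))
manip.move_linear([CX,CY,CZ],rate=.12); print(st())
manip.set_gripper(.0,20); print(st())
turn(1.52,ROW-.05); print(st())
manip.set_gripper(.034); 
manip.move_linear([CX,CY,.20],rate=.2); print(st())
print(handles())
E
```

```text
(5.4167, 0.03008711317255557, 0.0, array([ 0.1179,  0.048 , -0.3079]), np.float64(-0.04110236455128237))
(5.825, 0.01205258865692467, 41.908045979216695, array([-5.6318,  2.2364, 10.4726]), np.float64(-0.032103113163486637))
(8.825, 0.012213717284233932, 28.83251960389316, array([ 4.0953, -6.9322,  4.4187]), np.float64(0.34382846132479217))
(10.1167, 0.033860128665475636, 0.0, array([ 0.5651,  0.0301, -0.4127]), np.float64(0.011190227880191375))
[[ 0.4293 -0.2936  0.0619  0.0493  0.0118]
 [ 0.4955 -0.2895  0.0629  0.0474  0.0118]
 [ 0.5499 -0.286   0.0628  0.0233  0.0118]]
```

Cock a is shut: bar angle 0.062, equal to the row's. Next, look at the tray and transfer the first stone.

```bash
cat >> h.py <<'E'
TOTE=(.5235,.3014)
SLOT=[(TOTE[0]+dx,TOTE[1]+dy) for dy in (.071,0,-.071) for dx in (.060,-.060)]
def look(save=None,x=.56,y=-.03):
    p=manip.state()['tool_pos']
    manip.move_pose([x,y,.32],rot(np.pi))
    im,z,K,T=grab('wrist',save)
    b=boxes(redmask(im),.031,K,T,800)
    return b[(b[:,3]>.08)&(b[:,3]<.11)&(b[:,4]<.055)] if len(b) else b
def pick(s,off=0,zt=.008):
    a=s[2]; x=s[0]+off*np.cos(a); y=s[1]+off*np.sin(a); psi=np.pi+a
    manip.set_gripper(.057,40)
    manip.move_pose([x,y,.11],rot(psi))
    manip.move_linear([x,y,zt],rate=.12)
    f=st()[3]; manip.set_gripper(0.0,40)
    w=manip.state()['gripper_width']
    manip.move_linear([x,y,.10],rate=.12)
    print('pick w',w,manip.state()['gripper_width'],'f',f)
    return manip.state()['gripper_width']>.038
def place(k,off=0,z=.0155):
    x,y=SLOT[k]; x+=off
    manip.move_linear([x,y,.10],rate=.25,rot=rot(np.pi))
    w=manip.state()['gripper_width']
    if w<.038: print('LOST in carry',w); return False
    manip.move_linear([x,y,z],rate=.10)
    w=manip.state()['gripper_width']; f=st()[3]
    manip.set_gripper(w+.007)
    manip.move_linear([x,y,.11],rate=.15)
    print('placed',k,'w',w,'f',f,'t',manip.state()['clock']); return w>.038
E
python3 - <<'E'
from h import *
np.set_printoptions(precision=4,suppress=True)
manip.move_linear([CX,CY,.32],rate=.3)
b=look('pics/w2.png'); print(b)
s=b[np.lexsort((-b[:,1],))[0]]; off=-.010 if s[0]>.6 else 0
print('target',s)
if pick(s,off): place(0,off)
print(look('pics/w3.png'))
E
```

```text
[[ 0.645  -0.109  -0.0708  0.0972  0.0429]
 [ 0.638  -0.0294  0.0288  0.0976  0.0433]
 [ 0.637   0.0446  0.0862  0.0977  0.0435]
 [ 0.5243 -0.0368  0.1352  0.0975  0.0434]
 [ 0.5204  0.036   0.1268  0.0971  0.0437]]
target [0.637  0.0446 0.0862 0.0977 0.0435]
pick w 0.044735300813913303 0.04488958172466351 f [ 0.248  -0.0825 -0.336 ]
placed 0 w 0.045175527080839877 f [-0.3951 -0.4512 -4.2054] t 20.2417
[[ 0.6445 -0.1092 -0.0586  0.0982  0.044 ]
 [ 0.6378 -0.0295  0.0307  0.098   0.0432]
 [ 0.5243 -0.0368  0.1343  0.0975  0.0434]
 [ 0.5202  0.0361  0.1276  0.0975  0.0433]]
```

View pics/w3.png

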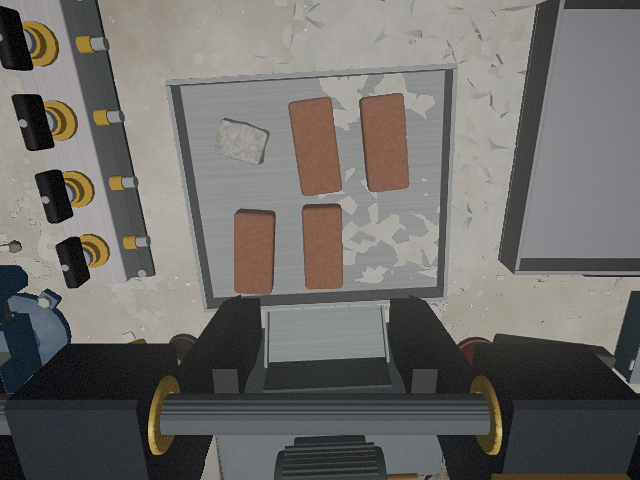

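The view shows four stones left (255,250), (322,245), (315,145), (385,142) and the offcut at (242,141). The first transfer was clean. I'll run the rest, looking before each pick and stopping on any loss.

Run:
```python
from h import *
np.set_printoptions(precision=4,suppress=True)
for k in range(1,5):
    b=look(); b=b[b[:,1]<.12]; print(len(b))
    if not len(b): break
    s=b[np.argmax(b[:,1])]; off=-.010 if s[0]>.6 else 0
    print('target',s)
    if not pick(s,off):
        print('pick failed'); manip.set_gripper(.08); break
    if not place(k,off): break
print(st())
if manip.state()['gripper_width']<.04: print('empty')
p=manip.state()['tool_pos']; manip.move_linear([p[0],p[1],.3],rate=.3)
look('pics/w4.png'); look('pics/w5.png',.5235-.01,.3014)
```

```text
4
target [0.5202 0.036  0.128  0.0975 0.0436]
pick w 0.044828582743095695 0.04445587753686242 f [ 0.7422 -0.8217  0.4079]
placed 1 w 0.04495756324852096 f [ 0.9023  0.0407 -2.1803] t 29.3083
3
target [ 0.6381 -0.0294  0.0318  0.0974  0.0433]
pick w 0.0447299512946347 0.04451892489315495 f [ 0.6351 -0.0709  0.3786]
placed 2 w 0.044932104381332105 f [-0.4301 -0.5257 -2.7968] t 38.075
2
target [ 0.5243 -0.0368  0.1347  0.0975  0.0434]
pick w 0.0449027612316588 0.04432965353526656 f [ 0.5337 -0.6524 -0.4606]
placed 3 w 0.04481121389872981 f [-0.9318  0.281  -3.1091] t 46.6
1
target [ 0.6452 -0.1094 -0.0705  0.0969  0.0436]
pick w 0.044608633887018634 0.0446873374021725 f [0.565  1.2062 0.2982]
placed 4 w 0.04498959890355969 f [-0.4285 -0.0795 -2.1149] t 55.2583
(55.2583, 0.05218038034941888, 0.0, array([-0.6985, -0.2226, -0.2839]), np.float64(-0.009455440323023864))
```

View pics/w5.png

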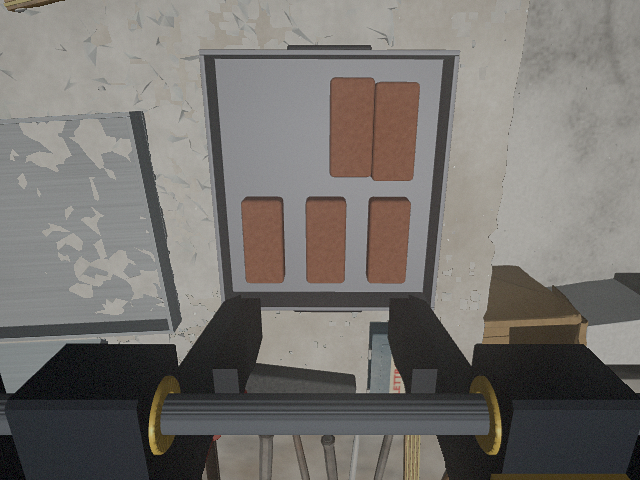

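View pics/w4.png

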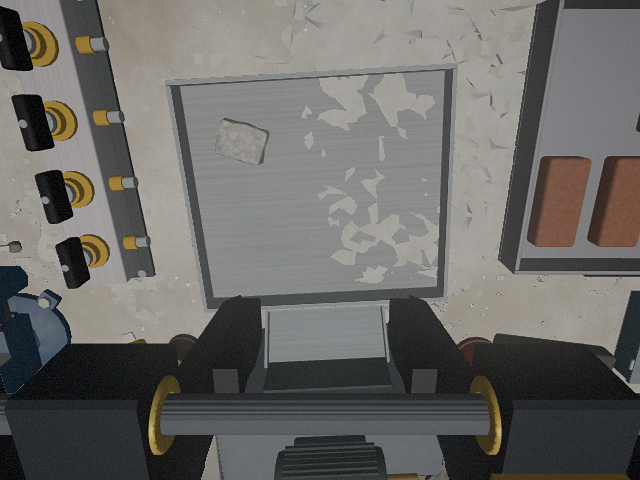

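The tote holds five stones. The two at (353,127) and (396,131) now touch: one was knocked sideways. The tray holds only the offcut at (242,141). I'll check by depth that those two lie flat.

Run:
```python
from h import *
np.set_printoptions(precision=4,suppress=True)
im,z,K,T=grab('wrist')
for u,v in [(340,125),(353,127),(366,127),(353,90),(353,165),(382,130),(396,131),(410,132),(396,95),(396,168),(262,240),(325,240),(388,240),(270,120)]:
    zz=np.median(z[v-3:v+4,u-3:u+4]); d=np.linalg.inv(K)@[u,v,1]*zz
    print((u,v),T[:3,:3]@d+T[:3,3])
```

```text
(340, 125) [0.455  0.3176 0.0373]
(353, 127) [0.457  0.3309 0.037 ]
(366, 127) [0.457  0.3442 0.037 ]
(353, 90) [0.4215 0.3301 0.0373]
(353, 165) [0.4958 0.3318 0.0371]
(382, 130) [0.46   0.3607 0.0374]
(396, 131) [0.461  0.3751 0.0373]
(410, 132) [0.462  0.3896 0.0371]
(396, 95) [0.4262 0.3732 0.037 ]
(396, 168) [0.4989 0.3772 0.0374]
(262, 240) [0.5793 0.2317 0.0374]
(325, 240) [0.5793 0.3023 0.0376]
(388, 240) [0.5795 0.3729 0.0372]
(270, 120) [0.4514 0.2429 0.0109]
```

All five stones' tops are at 37 mm, so they lie flat in one layer. Now reopen cock a.

Run:
```python
from h import *
import h
np.set_printoptions(precision=4,suppress=True)
h.CY=CY=-.2925; h.CX=CX=.428
manip.set_gripper(.034,20)
manip.move_pose([CX,CY,.30],rot(ROW))
manip.move_linear([CX,CY,.2],rate=.2); print(handles())
manip.move_linear([CX,CY,CZ],rate=.12)
manip.set_gripper(0,20); print(st())
turn(ROW,ROW+1.55); print(st())
manip.set_gripper(.030)
manip.move_linear([CX,CY,.2],rate=.15); print(handles(),st())
```

```text
[[ 0.4298 -0.2939  0.0596  0.049   0.0113]
 [ 0.4955 -0.2895  0.059   0.0465  0.0116]
 [ 0.5509 -0.2862  0.0588  0.0256  0.0114]]
(63.45, 0.012171357392407385, 20.74473994318396, array([-0.1258, -5.8729,  5.6886]), np.float64(-0.0007169815965271144))
(66.45, 0.012380159014824154, 22.12827758397907, array([-7.4404,  3.4557, 15.5184]), np.float64(-0.301321612602342))
[[ 0.4936 -0.2871  0.0691  0.0488  0.0147]
 [ 0.5598 -0.2829  0.0666  0.0515  0.0148]
 [ 0.6141 -0.2795  0.0422  0.0308  0.0141]
 [ 0.4274 -0.2916  1.5641  0.0497  0.0118]] (67.95, 0.030223202818625984, 0.0, array([ 0.4482, -0.1941, -0.7277]), np.float64(0.012536519079937124))
```

Cock a reads 1.50 and the others are unchanged. I'll retreat, check once more and hand in.

Run:
```python
from h import *
np.set_printoptions(precision=4,suppress=True)
p=manip.state()['tool_pos']; manip.move_linear([p[0],p[1],.36],rate=.2)
print(look(x=.5135,y=.3014))
im,z,K,T=grab('wrist')
d=np.c_[np.stack(np.meshgrid(range(640),range(480)),-1).reshape(-1,2),np.ones(640*480)]@np.linalg.inv(K).T*z.ravel()[:,None]
Q=d@T[:3,:3].T+T[:3,3]; m=redmask(im).ravel()>0; m&=(abs(Q[:,0]-.5235)<.14)&(abs(Q[:,1]-.3014)<.12)
print('stone top max',np.percentile(Q[m,2],[50,99,100]),manip.state()['clock'])
if np.percentile(Q[m,2],99)<.042: print(order.close_job())
```

```text
[[ 0.5851  0.3033 -0.0076  0.0982  0.0435]
 [ 0.5851  0.232  -0.0103  0.0982  0.0446]
 [ 0.5847  0.3742 -0.0018  0.0991  0.0441]]
stone top max [0.037  0.0392 0.4663] 71.15
the job is handed in; nothing more can be done
None
```

The job is handed in at about 71 s: cock a was shut before any stone was handled, all five stones are flat in one layer in the tote, the offcut is still in the tray, and cock a is fully open again with the other three untouched.

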